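Put the caliper away and close its case

TASK

Lay the vernier caliper flat, face up, in its open wooden case on the goldsmith's bench, setting it down rather than dropping it. Then swing the propped-back lid over past upright and lower it gently all the way shut, never letting it drop. Leave the file, the jar and the bur stand where they are.

Things in the scene. Friction and masses are not known exactly. Their poses are not given: they have to be found in the camera images.
- case: Dark wooden case fixed to the bench, outer 266 x 142 mm (its x, y), rim 46 mm high, walls 6 mm; one tray, inner 254 x 130 mm, its grey lining 22 mm above the bench. Origin: centre of the underside, on the bench. x runs along the long sides; the lid is hinged on the +y long side and closes towards -y. A thin steel prop frame behind the +y side carries the open lid.
- lid (a joint): Lid angle, rad: 0 shut, level on the rim; 1.57 upright; 2.5 leaning back on its prop (end stop, its start). A wooden board 266 x 142 x 8 mm, about 0.3 kg (varies), mid-plane 50 mm above the bench when shut. The hinge is almost free: the lid falls to either side of upright unless held.
- lid_hinge (a point): Point on the hinge axis, midway along it: in the case's frame x = 0, y = +71 mm, z = 50 mm. Axes as the case's; the hinge axis is its x.
- lid_bar (a point): Middle of the bar of the lid's steel loop handle: round, 10 mm thick, 80 mm long, parallel to the hinge (x), in the lid's mid-plane, 192 mm from the hinge axis, 50 mm beyond the lid's free edge (40+ mm clear gap). Frame turns with the lid; -y points from hinge to bar. In the case's frame: y = 71 - 192 cos(angle), z = 50 + 192 sin(angle) mm.
- caliper: Closed vernier caliper, 0.16 kg, lying flat, z out of its display face. Origin on the underside, mid beam. Steel beam x -140 to +55 mm, 16 wide, 6 thick; black sliding head x -34 to +22, 28 wide (y), 14 thick: grip it across y near x = -6. Long jaws at x +22 to +48 reach y = -45, short jaws y = +22 mm.
- file: Bystander, loose: flat hand file with a wooden handle, 212 mm long, 24 mm wide, 18 mm high, handle towards -x. Origin on the underside between handle and blade. The caliper and the file may lie in either of two spots.
- jar: Bystander, loose: glass jar with a black cap, 60 mm across, 75 mm high. Origin: centre of the underside.
- burstand: Bystander, fixed: wooden block 60 x 110 x 35 mm with small steel burs standing in it, about 65 mm high. Origin: centre of the underside.

How it is judged:
By the outcome, as a careful person would: the job done as asked, in the order asked, and still so for the second after the job is handed in, with the robot touching nothing.
It also fails if it takes over 61 s, if anything falls off the work surface, if the arm or the gripper's body presses on something with over 40 N, if the wrist force passes 120 N, or if a joint passes its speed limit or range.

ROBOT

A 6-joint arm with a two-finger parallel gripper is mounted at the origin on the work surface. World frame = base frame: x ahead of the robot, y to its left, z up, the work surface at z = 0. Lengths are in m, angles in rad, forces in N, time in s.
With the tool pointing down it reaches from about 0.35 to 0.85 m from the base axis. Payload 8.1 kg.
Tool frame: the origin (TCP) lies at the very end of the fingers, on their centre line; the grasp point (between the pads) lies 19 mm behind it (robot.pinch_z is the distance from the TCP to the grasp point, in m); y points along the fingers, x is the direction in which the jaws open and shut, and the axes are right-handed (so a half turn about y gives the same grasp; the last joint's range is limited). The gripper opens to 93 mm and grips with 3 to 60 N. Pads are 15 mm wide; open, the fingers measure 128 mm over their backs; the gripper's body (75 mm by 188 mm) begins 65 mm behind the grasp point.
Start: joints at [1.105, 0.13, 1.488, -0, 1.523, -0.085], TCP at [0.223, 0.557, 0.219] pointing down, gripper open.
Joint ranges: [-2.96, 2.96], [-0.89, 2.26], [0.02, 2.5], [-1.34, 4.48], [0, 2.73], [-2.66, 2.66]. Speed limits (rad/s): [2.39, 2.39, 2.79, 3.14, 3.14, 3.14].

INTERFACE

Orientations are given as a rotation vector (axis times angle).
In Python, from plant import robot gives the robot as it stands.
- The arm moves only by the shell command python3 -m inch 'ROWS' [FORCE]. ROWS is JSON, a list of rows, each a list of 5 numbers: the closure, from -1 (fully open) to 1 (shut), then the shift along the world's x, y, z in m, then the turn about the world's z in rad. A call has 1 to 8 rows; each row is the pose to reach, as a shift and turn from the pose measured when the call began; what a row does not reach only later rows make up. A row lasts 1/8 s, in which the tool goes at most 62.5 mm and 10.7 degrees, less where a joint would pass 70% of its speed; a pose out of reach is approached as far as the arm can. A call with a gripper value outside its range is refused whole. The fingers move at their own pace and stop on an object; FORCE is the grip in N (left out, the last holds). Time passes only in rows, so rows that repeat a pose let the fingers close. It gives the time, the measured TCP pose, the force and the opening at its end, in the units of the state.
- robot.read_state(): the state, without advancing time (a new reading comes with each control period).
- robot.read_camera(name): name is "scene" or "top"; returns a dict with "color" (480x640x3 uint8, red, green, blue), "mtx" (3x3 intrinsics, pixels), "R" (3x3) and "t" (3): a world point X has camera coordinates R X + t. Camera axes: x right, y down, z forward; pixel columns grow to the right and rows downward; lengths in m; the calibration is good to about 2 mm. A picture is of the moment at which its call begins. There is no depth.
- robot.close_job(): hands the job in, once; it reports no verdict.
The state is a dict: "t": time; "q": joint angles; "dq": joint speeds; "joint_torque": joint torques, N m; "tool_pos": TCP position; "orientation": TCP orientation; "force": force on the tool from outside, world axes, zero at the start; "wrist_torque": the same for the moment, N m; "opening": finger opening in m.
Only numpy, scipy, OpenCV 4.12 (cv2) and the standard library are available. Lean on these libraries where they do the work, as an engineer would, in place of code of your own. Each camera call takes 0.05 s, during which the arm holds its last target. There are 200 camera calls.

## Working session

There is one attempt and no reset: what is moved stays moved. The work goes in short steps, Python scripts to look and compute and a shell command to move; the robot and the scene stay as the last step left them, time stands still between calls to the robot, and variables do not carry over. Pictures are saved under pics/ and viewed, about 8 in all and at most 12, crops included, and the job is handed in when it is done.

```bash
mkdir -p pics; ls; cat > h.py <<'E'
import numpy as np, cv2
from plant import robot
def snap(name,fn):
    c=robot.read_camera(name); cv2.imwrite('pics/'+fn,c['color'][:,:,::-1]); np.savez('pics/'+fn[:-4]+'.npz',**c); return c
def ray(c,uv,z):
    d=np.linalg.inv(c['mtx'])@np.array([uv[0],uv[1],1.]); R=c['R'];o=-R.T@c['t'];d=R.T@d
    return o+d*(z-o[2])/d[2]
def proj(c,X):
    p=c['mtx']@(c['R']@np.array(X)+c['t']); return p[:2]/p[2]
E
python3 - <<'E'
from h import *
for n in('top','scene'):
    c=snap(n,n+'0.png'); print(n,-c['R'].T@c['t'],c['R'][2])
s=robot.read_state();print(s)
E
```

```text
pics
top [ 0.4506856  -0.0986513   0.96890202] [ 0.18207866  0.03223639 -0.9827554 ]
scene [ 0.9256264  -0.62432292  0.7185823 ] [-0.33816714  0.61505512 -0.71228519]
{'t': 0.1, 'q': array([ 1.10459352e+00,  1.31068889e-01,  1.48913539e+00,  1.48797400e-05,
        1.52300463e+00, -8.54009156e-02]), 'dq': array([ 0.0006358 , -0.00067326, -0.00325712, -0.0020995 ,  0.00220948,
       -0.00077663]), 'joint_torque': array([ 9.68439526e-04, -5.61334097e+01, -4.93100452e+01,  7.70455878e-02,
        2.90578755e-02, -1.05971717e-04]), 'tool_pos': array([0.22274902, 0.55658409, 0.21772157]), 'orientation': array([-1.36642065, -0.92321449,  0.92555329]), 'force': array([0.0993914 , 0.04545075, 0.27071071]), 'wrist_torque': array([-0.01914793,  0.01965686,  0.0278702 ]), 'opening': 0.09293374959079959}
```

View pics/top0.png

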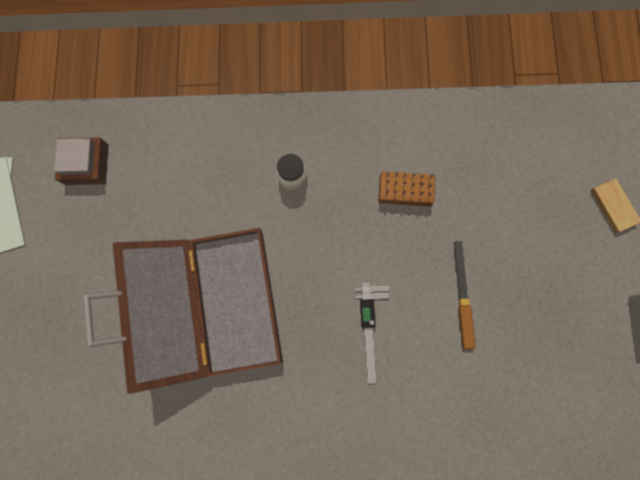

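View pics/scene0.png

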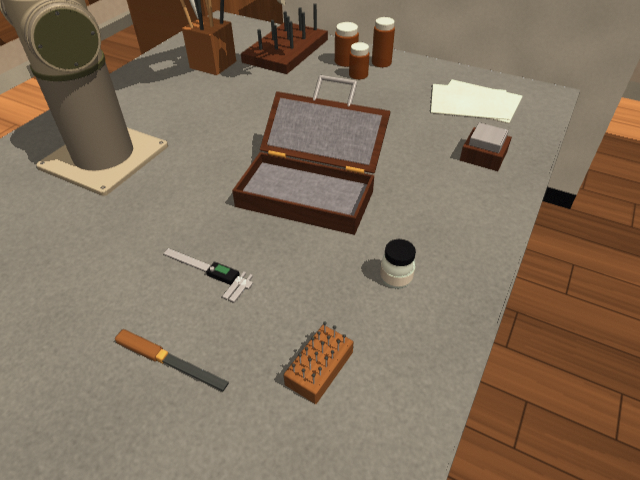

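The top view (x up, y left) shows the open case near (237,300) with the lid leaning back to the left and its loop at (90,320). The caliper is at (368,320) with its long jaws to the right, the file at (465,300), the jar at (290,170) and the bur stand at (407,188). The scene view agrees, with the caliper head at (225,270), and the start arm is out of both views.

```bash
cat > meas.py <<'E'
from h import *
c=dict(np.load('pics/top0.npz')); s=dict(np.load('pics/scene0.npz'))
def blob(c,lo,hi,box,mode):
    x0,y0,x1,y1=box; im=c['color'][y0:y1,x0:x1]
    h=cv2.cvtColor(im,cv2.COLOR_RGB2HSV); m=cv2.inRange(h,lo,hi)
    n,l,st,ce=cv2.connectedComponentsWithStats(m); k=1+np.argmax(st[1:,4]); m=np.uint8(l==k)
    ct=max(cv2.findContours(m,0,2)[0],key=cv2.contourArea); return ct.reshape(-1,2)+[x0,y0],ce[k]+[x0,y0],st[k,4]
# lining of tray: grey region between; and head (dark)
for nm,lo,hi,box,z in [('head',(0,0,0),(179,255,50),(345,285,395,345),.014),('beam',(0,0,140),(179,60,255),(355,325,385,395),.006)]:
    ct,ce,a=blob(c,lo,hi,box,0); P=np.array([ray(c,p,z)[:2] for p in ct],np.float32)
    print(nm,a,ce,ray(c,ce,z).round(4),cv2.minAreaRect(P))
# rim outer edge: brown wood
h=cv2.cvtColor(c['color'],cv2.COLOR_RGB2HSV); m=cv2.inRange(h,(0,110,20),(20,255,160)); m[:,:105]=0;m[:,300:]=0;m[:220]=0;m[400:]=0
cv2.imwrite('pics/m.png',cv2.resize(np.hstack([m[220:400,100:300],cv2.cvtColor(c['color'],cv2.COLOR_RGB2GRAY)[220:400,100:300]]),None,fx=2,fy=2))
big=cv2.resize(c['color'][220:400,75:295][:,:,::-1],None,fx=3.3,fy=3.3,interpolation=cv2.INTER_CUBIC); cv2.imwrite('pics/case.png',big)
for r in range(245,360,15):
    row=np.where(m[r])[0]; print(r,row.min(),row.max(), ray(c,(row.max()+.5,r),.046).round(4))
E
python3 meas.py
```

```text
head 118 [367.89830508 306.22881356] [ 0.4851 -0.175   0.014 ] ((0.47896653413772583, -0.1730278730392456), (0.023546965792775154, 0.03695446997880936), 88.06047058105469)
beam 428 [370.04205607 356.09579439] [ 0.389  -0.1763  0.006 ] ((0.38969168066978455, -0.1757602095603943), (0.09915139526128769, 0.016837574541568756), 1.5646705627441406)
245 114 262 [0.6065 0.0296 0.046 ]
260 115 264 [0.5767 0.0256 0.046 ]
275 117 267 [0.5472 0.0196 0.046 ]
290 119 269 [0.5181 0.0157 0.046 ]
305 119 271 [0.4893 0.0118 0.046 ]
320 121 274 [0.4609 0.0061 0.046 ]
335 123 276 [0.4328 0.0023 0.046 ]
350 124 279 [ 0.405  -0.0033  0.046 ]
```

View pics/case.png

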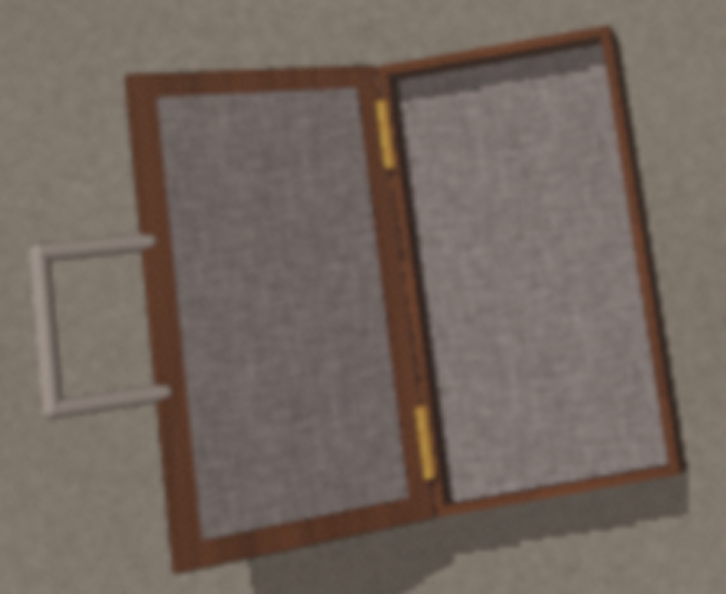

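The crop shows the four rim corners at about (607,28), (679,470), (443,515) and (385,68), and the bar from (38,248) to (50,413).

```bash
cat > m2.py <<'E'
from h import *
c=dict(np.load('pics/top0.npz')); s=dict(np.load('pics/scene0.npz'))
px=np.array([(607,28),(679,470),(443,515),(385,68)])/3.3+[75,220]
W=np.array([ray(c,p-0.35,.046)[:2] for p in px])
M=np.array([(.133,-.071),(-.133,-.071),(-.133,.071),(.133,.071)])
A,B=M-M.mean(0),W-W.mean(0); th=np.arctan2((A[:,0]*B[:,1]-A[:,1]*B[:,0]).sum(),(A*B).sum()); R=np.array([[np.cos(th),-np.sin(th)],[np.sin(th),np.cos(th)]])
o=W.mean(0); print('case',o,th,'res mm',((R@M.T).T+o-W)*1000)
def cw(x,y,z): return np.r_[R@[x,y]+o,z]
a=2.5
for dx in(-.04,.04):
  P=cw(dx,.071-.192*np.cos(a),.05+.192*np.sin(a)); print('bar',P,(proj(c,P)-[75,220])*3.3,'scene',proj(s,P))
for k in M: print('scene rim',proj(s,cw(*k,.046)))
# caliper: beam axis & ends
im=c['color'];h=cv2.cvtColor(im,cv2.COLOR_RGB2HSV); m=cv2.inRange(h,(0,0,140),(179,60,255)); m[:325]=0;m[395:]=0;m[:,:350]=0;m[:,390:]=0
ys,xs=np.where(m); P=np.array([ray(c,p,.006)[:2] for p in zip(xs,ys)])
v=cv2.fitLine(P.astype(np.float32),cv2.DIST_L2,0,.01,.01).ravel(); v=v*np.sign(v[0]) if v[0]<0 else v
print('beam yaw',np.arctan2(v[1],v[0]),v, 'x range',P[:,0].min(),P[:,0].max())
cs=im[275:390,340:400][:,:,::-1]; ss=s['color'][240:305,155:260][:,:,::-1]
cs=cv2.resize(cs,None,fx=5,fy=5,interpolation=2); ss=cv2.resize(ss,None,fx=4.5,fy=4.5,interpolation=2); ss=cv2.copyMakeBorder(ss,0,575-ss.shape[0],0,0,0)
cv2.imwrite('pics/cal.png',np.hstack([cs,ss]))
E
python3 m2.py
```

```text
case [0.50050168 0.08337279] 0.16156812009346588 res mm [[ 2.74021035 -2.80088207]
 [-2.19403797 -3.13062191]
 [-1.90990904  2.23719543]
 [ 1.36373666  3.69430855]]
bar [0.42485678 0.29882972 0.16490665] [ 55.23739323 409.23817576] scene [318.83676234  77.32525686]
bar [0.50381488 0.31169901 0.16490665] [ 41.16959414 252.69549015] scene [353.20582769  82.76100566]
scene rim [354.39936333 218.68135861]
scene rim [230.27875776 190.9171858 ]
scene rim [258.0703639 152.0975604]
scene rim [372.95110345 175.1752449 ]
beam yaw 0.026781652 [ 0.9996414   0.02677845  0.3891575  -0.17630763] x range 0.34027116088761844 0.43908140647636545
```

View pics/cal.png

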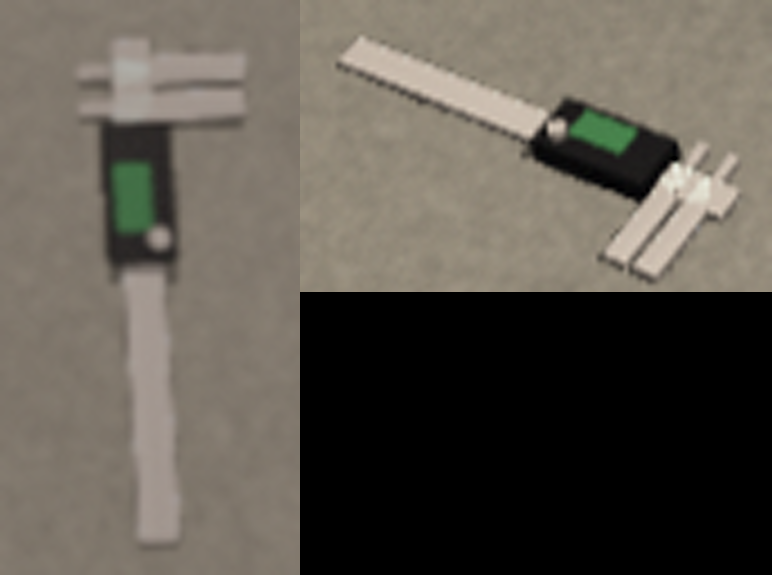

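The head's black top runs from (103,122) to (176,265) in the left half of the crop, and the beam's far end is at (158,543). The face is up.

```bash
python3 - <<'E'
from h import *
from scipy.spatial.transform import Rotation as Ro
c=dict(np.load('pics/top0.npz'))
print('head',ray(c,(367.6,313.4),.014),'end',ray(c,(371.4,383.3),.006))
print(Ro.from_rotvec(robot.read_state()['orientation']).as_matrix().round(3))
E
```

```text
head [ 0.47111465 -0.1739238   0.014     ] end [ 0.33791147 -0.17702302  0.006     ]
[[ 0.372 -0.001 -0.928]
 [ 0.928 -0.001  0.372]
 [-0.002 -1.     0.   ]]
```

```bash
python3 -m inch '[[-0.3,0.03,-0.09,0,0.1],[-0.3,0.05,-0.15,0,0.2],[-0.3,0.07,-0.2,0,0.3],[-0.3,0.09,-0.26,0,0.4],[-0.3,0.11,-0.32,0,0.407],[-0.3,0.13,-0.38,0,0.407],[-0.3,0.15,-0.44,0,0.407],[-0.3,0.15,-0.44,0,0.407]]' 25
```

```text
t: 1.1
tool_pos: [0.373, 0.1138, 0.2175]
orientation: [-1.2, -1.225, 1.228]
force: [0.8, 0.3, 0.4]
opening: 0.0606
```

```bash
python3 -m inch '[[-0.3,0.02,-0.06,0,0],[-0.3,0.04,-0.12,0,0],[-0.3,0.06,-0.18,0,0],[-0.3,0.08,-0.235,-0.02,0],[-0.3,0.098,-0.288,-0.06,0],[-0.3,0.098,-0.288,-0.12,0],[-0.3,0.098,-0.288,-0.16,0],[-0.3,0.098,-0.288,-0.16,0]]'; python3 - <<'E'
from h import *
from scipy.spatial.transform import Rotation as Ro
s=robot.read_state();R=Ro.from_rotvec(s['orientation']).as_matrix();print(s['tool_pos'],np.arctan2(R[1,0],R[0,0])-np.pi/2,s['q'])
a=snap('scene','s1.png')['color'][180:360,120:330]; b=snap('top','t1.png')['color'][230:410,290:450]
cv2.imwrite('pics/g1.png',cv2.resize(np.hstack([a,b]),None,fx=2.1,fy=2.1,interpolation=2)[:,:,::-1])
E
```

```text
t: 2.1
tool_pos: [0.4673, -0.1726, 0.0532]
orientation: [-1.191, -1.221, 1.228]
force: [-0.6, 0.1, 0.5]
opening: 0.0606
[ 0.46728388 -0.17263057  0.05324564] 0.02272181453722566 [-0.45535207  0.0120741   1.92656519 -0.00209215  1.2111551  -2.04813419]
```

View pics/g1.png

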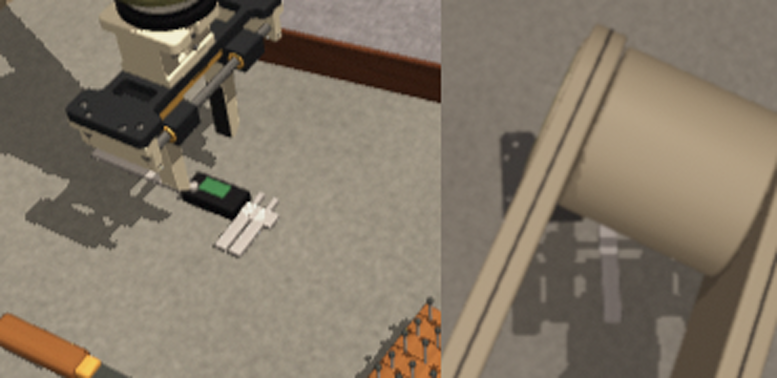

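The open fingers straddle the head: one finger is seen just this side of it and the other beyond. I descend and grip.

```bash
python3 -m inch '[[-0.3,0.004,-0.001,-0.02,0.004],[-0.3,0.004,-0.001,-0.038,0.004],[-0.3,0.004,-0.001,-0.046,0.004],[-0.3,0.004,-0.001,-0.048,0.004],[-0.3,0.004,-0.001,-0.048,0.004],[0.2,0.004,-0.001,-0.048,0.004],[0.8,0.004,-0.001,-0.048,0.004],[0.8,0.004,-0.001,-0.048,0.004]]' 25; python3 -m inch '[[0.8,0,0,0,0],[0.8,0,0,0,0],[0.8,0,0,0,0]]'
```

```text
t: 3.2
tool_pos: [0.4755, -0.1753, 0.0107]
orientation: [-1.198, -1.229, 1.231]
force: [0.7, 0.5, 0.3]
opening: 0.035
t: 3.58
tool_pos: [0.4754, -0.1752, 0.0107]
orientation: [-1.198, -1.229, 1.231]
force: [-0.6, 0.8, -0.1]
opening: 0.0275
```

Only about 3 mm of overlap, so I release slightly, go lower and regrip.

```bash
python3 -m inch '[[0.1,0,0,0,0],[0.1,0,0,0,0],[0.1,-0.003,0,-0.004,0],[0.1,-0.003,0,-0.008,0],[0.1,-0.003,0,-0.008,0],[0.1,-0.003,0,-0.008,0],[0.1,-0.003,0,-0.008,0]]'
```

```text
t: 4.45
tool_pos: [0.4726, -0.1753, 0.0028]
orientation: [-1.198, -1.229, 1.231]
force: [0.4, 0.7, -0.1]
opening: 0.0418
```

```bash
python3 -m inch '[[0.9,0,0,0,0],[0.9,0,0,0,0],[0.9,0,0,0,0],[0.9,0,0,0,0],[0.9,0,0,0.02,0],[0.9,0,0,0.06,0],[0.9,0,0,0.1,0],[0.9,0,0,0.1,0]]' 25;  python3 -m inch '[[0.9,0.01,0.03,0,0.02],[0.9,0.02,0.08,0,0.05],[0.9,0.033,0.13,0,0.08],[0.9,0.045,0.18,0,0.11],[0.9,0.055,0.23,0,0.135],[0.9,0.063,0.26,0,0.135],[0.9,0.064,0.269,0,0.135],[0.9,0.064,0.269,0,0.135]]'; python3 - <<'E'
from h import *
from scipy.spatial.transform import Rotation as Ro
s=robot.read_state();R=Ro.from_rotvec(s['orientation']).as_matrix();print(s['tool_pos'],np.arctan2(R[1,0],R[0,0])-np.pi/2,s['q'])
a=snap('scene','s2.png')['color'][60:300,180:440]
cv2.imwrite('pics/g2.png',cv2.resize(a,None,fx=2.4,fy=2.4,interpolation=2)[:,:,::-1])
E
```

```text
t: 5.45
tool_pos: [0.4751, -0.1765, 0.1066]
orientation: [-1.205, -1.232, 1.23]
force: [-0.8, 0.1, -2.0]
opening: 0.0276
t: 6.45
tool_pos: [0.5382, 0.0924, 0.1054]
orientation: [-1.135, -1.33, 1.33]
force: [0.0, -0.0, -1.4]
opening: 0.028
[0.53822495 0.09238869 0.10539974] 0.16331762638511438 [ 0.07980907  0.06439203  1.76985637 -0.00553668  1.3024141  -1.65286268]
```

View pics/g2.png

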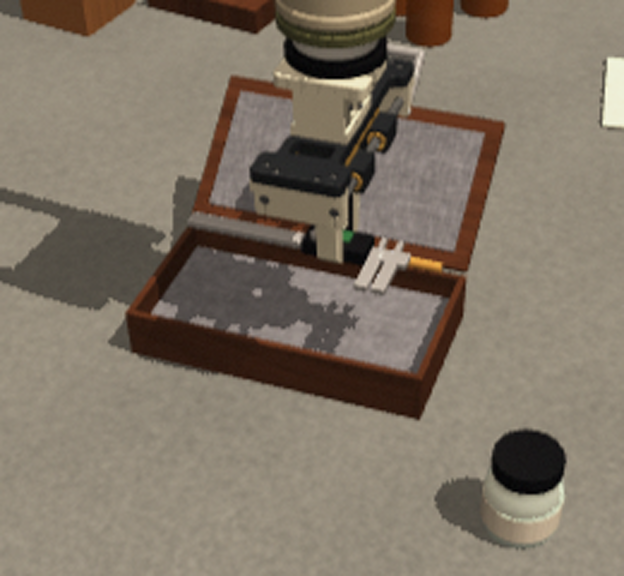

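The caliper is held level and square to the case, above the tray (head near (340,245)). I shift slightly away from the lid and lower.

```bash
python3 -m inch '[[0.9,-0.002,-0.008,-0.015,0],[0.9,-0.002,-0.008,-0.03,0],[0.9,-0.002,-0.008,-0.045,0],[0.9,-0.002,-0.008,-0.055,0],[0.9,-0.002,-0.008,-0.062,0],[0.9,-0.002,-0.008,-0.066,0],[0.9,-0.002,-0.008,-0.066,0]]'; python3 -m inch '[[0.9,0,0,-0.002,0],[0.9,0,0,-0.004,0],[0.9,0,0,-0.006,0],[0.9,0,0,-0.008,0],[0.9,0,0,-0.009,0],[0.9,0,0,-0.01,0]]'
```

```text
t: 7.38
tool_pos: [0.5364, 0.0839, 0.0396]
orientation: [-1.136, -1.33, 1.33]
force: [-0.5, 0.1, -0.7]
opening: 0.0279
t: 8.12
tool_pos: [0.5364, 0.0839, 0.0295]
orientation: [-1.136, -1.329, 1.33]
force: [0.7, 0.4, -1.0]
opening: 0.0276
```

```bash
python3 -m inch '[[0.9,0,0,-0.001,0],[0.9,0,0,-0.002,0],[0.9,0,0,-0.003,0],[0.9,0,0,-0.004,0],[0.9,0,0,-0.0045,0]]';python3 -m inch '[[0.9,0,0,-0.001,0],[0.9,0,0,-0.001,0]]'
```

```text
t: 8.75
tool_pos: [0.5364, 0.0839, 0.025]
orientation: [-1.136, -1.329, 1.33]
force: [0.4, -0.3, -0.2]
opening: 0.0277
t: 9.0
tool_pos: [0.5364, 0.0839, 0.0249]
orientation: [-1.136, -1.329, 1.33]
force: [-5.4, -0.6, 8.0]
opening: 0.0279
```

In contact at the expected height (8 N). Release gently and lift.

```bash
python3 -m inch '[[0.3,0,0,0,0],[0.1,0,0,0,0],[0.1,0,0,0,0],[0.1,0,0,0,0],[0.1,0,0,0.01,0],[0.1,0,0,0.03,0],[0.1,0,0,0.06,0],[0.1,0,0,0.1,0]]'; python3 -m inch '[[0.1,0,0,0.06,0],[0.1,0,0,0.12,0],[0.1,0,0,0.15,0],[0.1,0,0.05,0.15,0],[0.1,-0.03,0.1,0.15,0],[0.1,-0.05,0.15,0.15,0],[0.1,-0.06,0.19,0.15,0],[0.1,-0.06,0.19,0.15,0]]'; python3 - <<'E'
from h import *
s=robot.read_state();print(s['tool_pos'],s['q'])
a=snap('scene','s3.png')['color'][60:300,180:440];b=snap('top','t3.png')['color'][210:400,70:330]
cv2.imwrite('pics/g3.png',cv2.resize(np.vstack([a,b]),None,fx=1.4,fy=1.4,interpolation=2)[:,:,::-1])
E
```

```text
t: 10.0
tool_pos: [0.5357, 0.0838, 0.1256]
orientation: [-1.135, -1.328, 1.331]
force: [0.5, 0.9, -0.3]
opening: 0.0418
t: 11.0
tool_pos: [0.4745, 0.2763, 0.2763]
orientation: [-1.132, -1.332, 1.333]
force: [1.1, -0.2, 0.4]
opening: 0.0421
[0.47454473 0.27627165 0.2763334 ] [ 0.4378065  -0.02624842  1.54601013 -0.00575678  1.61976567 -1.29996622]
```

View pics/g3.png

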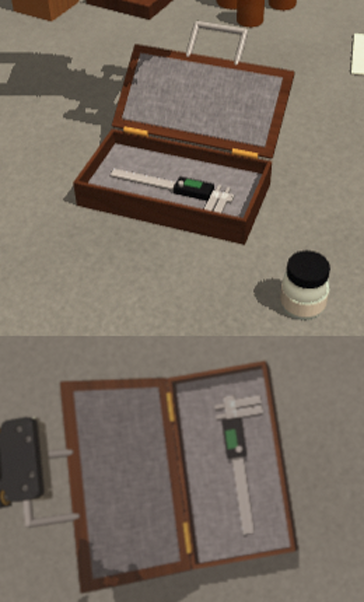

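The caliper lies flat, face up in the tray, clear of all walls (scene view, crop (190,187); top view, crop (237,450)). Next, onto the bar.

```bash
python3 -m inch '[[0.35,-0.01,0.03,0,0],[0.35,-0.01,0.03,0,0],[0.35,-0.01,0.03,-0.04,0],[0.35,-0.01,0.03,-0.075,0],[0.35,-0.01,0.03,-0.1,0],[0.35,-0.01,0.03,-0.12,0],[0.35,-0.01,0.03,-0.13,0],[0.35,-0.01,0.03,-0.13,0]]' 15; python3 - <<'E'
from h import *
s=robot.read_state();print(s['tool_pos'],s['force'],s['q'])
a=snap('scene','s4.png')['color'][0:180,240:440];b=snap('top','t4.png')['color'][230:410,0:200]
cv2.imwrite('pics/g4.png',cv2.resize(np.hstack([a,b]),None,fx=2,fy=2,interpolation=2)[:,:,::-1])
E
```

```text
t: 12.1
tool_pos: [0.4657, 0.3034, 0.1459]
orientation: [-1.135, -1.328, 1.332]
force: [-0.0, -0.9, 0.8]
opening: 0.0299
[0.46567737 0.30335653 0.1458866 ] [-0.03403676 -0.90538734  0.7635478 ] [ 0.48990385  0.0569809   1.70054665 -0.00713287  1.38332531 -1.24300736]
```

View pics/g4.png

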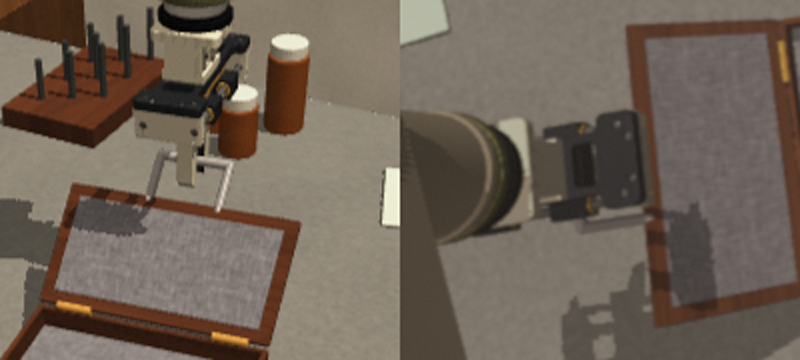

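The near finger passes in front of the bar inside the loop, and the dark far finger is behind it. So the bar is straddled. Close, and compute the arc.

```bash
python3 -m inch '[[0.6,0,0.0015,0,0],[0.9,0,0.0015,0,0],[0.9,0,0.0015,0,0],[0.9,0,0.0015,0,0],[0.9,0,0.0015,0,0]]' 15; python3 - <<'E'
import numpy as np
th=.1616; a=np.r_[np.arange(2.5,-.01,-.1)]
for t in a:
    d=-.192*(np.cos(t)-np.cos(2.5)); z=.192*(np.sin(t)-np.sin(2.5)); print('%.1f  %.4f %.4f %.4f'%(t,-d*np.sin(th),d*np.cos(th),z))
E
```

```text
t: 12.82
tool_pos: [0.4666, 0.3084, 0.1493]
orientation: [-1.133, -1.336, 1.326]
force: [-3.4, 9.3, 5.8]
opening: 0.0096
2.5  0.0000 -0.0000 0.0000
2.4  0.0020 -0.0121 0.0148
2.3  0.0042 -0.0256 0.0283
2.2  0.0066 -0.0403 0.0403
2.1  0.0092 -0.0561 0.0508
2.0  0.0119 -0.0730 0.0597
1.9  0.0148 -0.0906 0.0668
1.8  0.0177 -0.1088 0.0721
1.7  0.0208 -0.1274 0.0755
1.6  0.0238 -0.1463 0.0770
1.5  0.0269 -0.1652 0.0766
1.4  0.0300 -0.1840 0.0743
1.3  0.0330 -0.2025 0.0701
1.2  0.0359 -0.2205 0.0640
1.1  0.0388 -0.2378 0.0562
1.0  0.0414 -0.2542 0.0467
0.9  0.0440 -0.2696 0.0355
0.8  0.0463 -0.2838 0.0228
0.7  0.0484 -0.2968 0.0088
0.6  0.0502 -0.3082 -0.0065
0.5  0.0519 -0.3181 -0.0229
0.4  0.0532 -0.3264 -0.0401
0.3  0.0543 -0.3329 -0.0582
0.2  0.0550 -0.3375 -0.0768
0.1  0.0555 -0.3404 -0.0957
-0.0  0.0556 -0.3413 -0.1149
```

```bash
python3 -m inch '[[0.9,0.001,-0.006,0.0075,0],[0.9,0.002,-0.012,0.015,0],[0.9,0.004,-0.0256,0.0283,0],[0.9,0.0066,-0.04,0.04,0],[0.9,0.009,-0.056,0.051,0],[0.9,0.012,-0.073,0.06,0],[0.9,0.012,-0.073,0.06,0]]' 15
```

```text
t: 13.7
tool_pos: [0.4788, 0.2336, 0.2107]
orientation: [-1.134, -1.335, 1.325]
force: [-5.4, 1.6, 6.3]
opening: 0.0092
```

```bash
python3 -m inch '[[0.9,0.0026,-0.016,0.0055,0],[0.9,0.0055,-0.034,0.0105,0],[0.9,0.0085,-0.0525,0.014,0],[0.9,0.0115,-0.0715,0.0155,0],[0.9,0.0147,-0.0905,0.015,0],[0.9,0.0178,-0.109,0.013,0],[0.9,0.0208,-0.1275,0.0087,0],[0.9,0.0208,-0.1275,0.0087,0]]' 15
```

```text
t: 14.7
tool_pos: [0.4996, 0.1043, 0.2188]
orientation: [-1.135, -1.332, 1.324]
force: [-2.7, -1.0, 0.8]
opening: 0.0095
```

```bash
python3 -m inch '[[0.9,0.003,-0.0165,-0.0055,0],[0.9,0.0058,-0.0337,-0.0133,0],[0.9,0.0084,-0.05,-0.0228,0],[0.9,0.011,-0.0655,-0.034,0],[0.9,0.0133,-0.08,-0.0467,0],[0.9,0.0154,-0.0927,-0.0607,0],[0.9,0.0172,-0.104,-0.076,0],[0.9,0.0172,-0.104,-0.076,0]]' 15
```

```text
t: 15.7
tool_pos: [0.5169, -0.0009, 0.1414]
orientation: [-1.135, -1.331, 1.324]
force: [-1.3, -1.3, -0.3]
opening: 0.0096
```

```bash
python3 -m inch '[[0.9,0.0008,-0.0045,-0.0068,0],[0.9,0.0016,-0.0088,-0.015,0],[0.9,0.0023,-0.013,-0.0235,0],[0.9,0.0029,-0.017,-0.032,0],[0.9,0.0035,-0.0205,-0.041,0],[0.9,0.004,-0.0236,-0.05,0],[0.9,0.0044,-0.026,-0.0595,0],[0.9,0.0047,-0.028,-0.0688,0]]' 15
```

```text
t: 16.7
tool_pos: [0.5214, -0.0289, 0.0718]
orientation: [-1.135, -1.33, 1.324]
force: [-3.7, 1.7, -1.1]
opening: 0.0094
```

```bash
python3 -m inch '[[0.9,0,-0.001,-0.005,0],[0.9,0.0002,-0.002,-0.011,0],[0.9,0.0004,-0.003,-0.017,0],[0.9,0.0005,-0.0035,-0.022,0],[0.9,0.0005,-0.004,-0.026,0],[0.9,0.0006,-0.004,-0.029,0],[0.9,0.0006,-0.004,-0.031,0],[0.9,0.0006,-0.004,-0.032,0]]' 15; python3 -m inch '[[0.9,0,0,-0.001,0],[0.9,0,0,-0.002,0],[0.9,0,0,-0.003,0],[0.9,0,0,-0.004,0]]'; python3 -m inch '[[0.9,0,0,-0.001,0],[0.9,0,0,-0.002,0],[0.9,0,0,-0.002,0]]'
```

```text
t: 17.7
tool_pos: [0.5219, -0.0321, 0.0395]
orientation: [-1.134, -1.331, 1.324]
force: [-3.3, 5.4, -0.9]
opening: 0.0093
t: 18.2
tool_pos: [0.5224, -0.032, 0.0373]
orientation: [-1.134, -1.332, 1.323]
force: [-12.6, 4.3, 20.3]
opening: 0.0095
t: 18.58
tool_pos: [0.5228, -0.032, 0.0371]
orientation: [-1.134, -1.332, 1.323]
force: [-11.8, 3.3, 16.5]
opening: 0.0092
```

Firm contact (20 N, no further descent), so the lid is seated. Release narrowly, lift, and look.

```bash
python3 -m inch '[[0.8,0,0,0,0],[0.6,0,0,0,0],[0.5,0,0,0,0],[0.5,0,0,0,0],[0.5,0,0,0.005,0],[0.5,0,0,0.02,0],[0.5,0,0,0.05,0],[0.5,0,0,0.09,0]]'; python3 -m inch '[[0.5,0,0,0.05,0],[0.5,-0.02,-0.04,0.1,0],[0.5,-0.04,-0.09,0.12,0],[0.5,-0.06,-0.14,0.13,0],[0.5,-0.08,-0.19,0.13,0],[0.5,-0.1,-0.24,0.13,0],[0.5,-0.1,-0.25,0.13,0],[0.5,-0.1,-0.25,0.13,0]]'; python3 - <<'E'
from h import *
a=snap('scene','s5.png')['color'];b=snap('top','t5.png')['color'][130:400,50:490]
cv2.imwrite('pics/g5.png',np.vstack([cv2.resize(a[90:390,100:420],(480,450))[:300],cv2.resize(b,(480,295))])[:,:,::-1])
E
```

```text
t: 19.58
tool_pos: [0.5222, -0.0319, 0.1282]
orientation: [-1.133, -1.331, 1.324]
force: [0.9, 0.1, 0.6]
opening: 0.023
t: 20.58
tool_pos: [0.4223, -0.2821, 0.2589]
orientation: [-1.135, -1.331, 1.322]
force: [-0.3, 1.3, 1.4]
opening: 0.0232
```

View pics/g5.png

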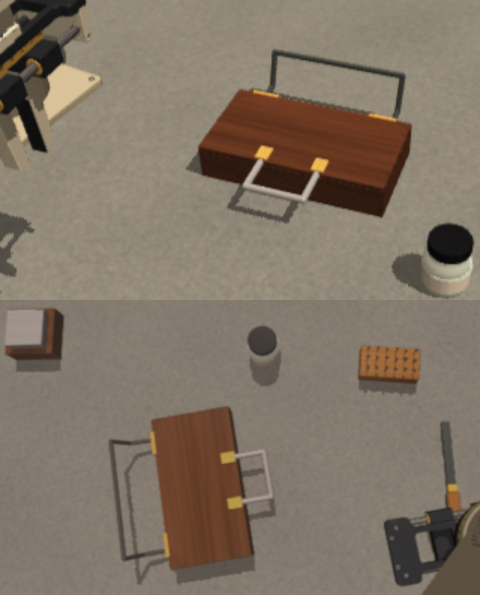

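The lid lies flat on the rim with its loop at (290,180), and nothing else has moved. The gripper is clear, so I hand in.

```bash
python3 - <<'E'
from h import *
c=dict(np.load('pics/top0.npz'));d=dict(np.load('pics/top0.npz'));e=dict(np.load('pics/t5.npz'))
x=np.abs(c['color'].astype(int)-e['color']).max(2)
print('jar diff',x[150:195,270:310].max(),'burstand',x[165:210,375:440].max(),'file blade',x[240:285,450:475].max())
robot.close_job()
E
```

```text
jar diff 7 burstand 8 file blade 8
the job is handed in; nothing more can be done
```

The caliper is in its case, flat and face up, and the lid is shut. I handed the job in at about 21 s of the 61 s allowed.

- **Caliper:** My first grip caught only about 3 mm of the head, so I released, went 8 mm lower and gripped again. I then lowered it onto the lining until it touched (about 8 N) and let go there. The pictures afterwards showed it clear of all the case walls.
- **Lid:** I gripped the bar lightly (15 N) and led it along its arc past upright. I slowed down near the end, and the measured positions stayed within about 2 mm of the computed arc. It met the rim at about 20 N and would go no lower, so I released the bar only then.
- **Last checks:** The final pictures show the lid level on the rim and the gripper clear of everything. The jar, bur stand and file blade look the same in the top view before and after. The file's handle was partly hidden by the arm in that last picture, so I did not check it directly.
- **Disagreements:** The rim corners I picked in the image fitted the case's stated size only to 3–4 mm. At contact the bar read about 6 mm above its nominal shut height. About 3 mm of that offset was already there when I gripped it. I did not measure the shut lid's height separately.

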